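Kit the damper parts

ROBOT

A 6-joint arm with a two-finger parallel gripper is mounted at the origin on the work surface. World frame = base frame: x ahead of the robot, y to its left, z up, the work surface at z = 0. Lengths are in m, angles in rad, forces in N, time in s.
With the tool pointing down it reaches from about 0.35 to 0.875 m from the base axis. Payload 4.2 kg.
Tool frame: the origin (TCP) lies at the centre of the arm's flange, where the gripper is bolted on; the fingertips stand 182 mm ahead of it and the grasp point (between the pads) lies 164 mm ahead of it; z points along the fingers, y is the line along which they close (so a half turn about z gives the same grasp; the last joint's range is limited). The gripper opens to 87 mm and grips with 3 to 60 N. Pads are 19 mm wide; open, the fingers measure 117 mm over their backs; the gripper's body (75 mm by 190 mm) begins 51 mm behind the grasp point.
Start: joints at [1.465, 0.385, 0.008, 0, -1.194, -0.259], TCP at [0.223, 0.584, 0.405] pointing down, gripper open.
Joint ranges: [-3.14, 3.14], [-1.21, 2.06], [-1.07, 1.41], [-3.16, 2.05], [-2.99, -0.16], [-3.1, 3.1]. Speed limits (rad/s): [2.79, 2.79, 3.14, 3.14, 3.14, 3.14].

INTERFACE

Orientations are given as a unit quaternion [x, y, z, w].
In Python, from station import status, eyes, ctrl gives the robot as it stands.
- The arm moves only by the tool move_arm, never from a script. Its argument "commands" is a list that holds one entry, the list of rows, each a list of 5 numbers: the shift along the tool's x, y, z in mm, then the turn about the tool's z in rad, then the opening, from -1 (shut) to 1 (fully open). In form: [[[dx, dy, dz, roll, hand], ...]]. A call has 1 to 10 rows; each row is the pose to reach, as a shift and turn from the pose commanded when the call began, along the tool's axes at that moment; what a row does not reach only later rows make up. A row lasts 1/8 s, in which the tool goes at most 62.5 mm and 10.7 degrees, less where a joint would pass 70% of its speed; a pose out of reach is approached as far as the arm can. A call with a gripper value outside its range is refused whole. The fingers move at their own pace and stop on an object; "newtons" is the grip in N (left out, the last holds). Time passes only in rows, so rows that repeat a pose let the fingers close. It gives the time, the measured TCP pose, the force, the opening and the grip force at its end, in the units of the state.
- status.read_state(): the state, without advancing time (a new reading comes with each control period).
- eyes.snapshot(name): name is "scene" or "top" or "wrist"; returns the picture (400x640x3 uint8, red, green, blue); there is no depth.
- eyes.calibration(name): a dict with "mtx" (3x3 intrinsics, pixels), "world_from_camera" (4x4, takes a point from camera to world coordinates); the wrist camera has in their place "tool_from_camera" (4x4, takes a point from camera to tool coordinates, whose origin is the TCP and whose axes are the flange's). Camera axes: x right, y down, z forward; pixel columns grow to the right and rows downward; lengths in m; the calibration is good to about 2 mm. A picture is of the moment at which its call begins: read the wrist's pose just before it. calibration takes no time and is no camera call.
- ctrl.finish_job(): hands the job in; it is judged then, once.
The state is a dict: "time": time; "joint_positions": joint angles; "dq": joint speeds; "tau": joint torques, N m; "tool_pos": TCP position; "orientation": TCP orientation; "force": force on the tool from outside, world axes, zero at the start; "torque": the same for the moment, N m; "width": finger opening in m; "finger_force": force on a finger pad.
Only numpy, scipy, OpenCV 4.12 (cv2) and the standard library are available. Lean on these libraries where they do the work, as an engineer would, in place of code of your own. Each camera call takes 0.05 s, during which the arm holds its last target. There are 200 camera calls.

TASK

Make up the build kit for one shock absorber in the grey caddy: stand the good piston in the blue pocket, the good brass rod guide in the green pocket, the rubber bush in the yellow pocket and the steel fork in the white pocket, all upright and flat on the pocket floors. Set each part down gently, do not drop it in. Leave the two red-painted rejects standing where they are.

Things in the scene. Friction and masses are not known exactly. Their poses are not given: they have to be found in the camera images.
- piston: Good damper piston: bright aluminium cylinder, 40 mm diameter, 44 mm high, black band round its middle; bare metal top with a black centre hole and six small black ports. About 0.13 kg. It stands upright at the start on a plain grey square bench mat (310 mm, 3 mm thick) on the bench, with at least 30 mm free around it to the next object. Origin: centre of its underside, z up.
- rod_guide: Good rod guide: brass, a round flange 44 mm in diameter and 14 mm high with a round neck 30 mm in diameter above it, 46 mm high in all; bare brass on top round a black bore. Grip by the neck. About 0.18 kg. It stands upright at the start on a plain grey square bench mat (310 mm, 3 mm thick) on the bench, with at least 30 mm free around it to the next object. Origin: centre of its underside, z up.
- bush: Rubber bush: black cylinder 42 mm in diameter and 42 mm high, with a steel sleeve end 22 mm in diameter standing 4 mm proud in the middle of its top (46 mm in all). About 0.12 kg. It stands upright at the start on a plain grey square bench mat (310 mm, 3 mm thick) on the bench, with at least 30 mm free around it to the next object. Origin: centre of its underside, z up.
- fork: Steel fork: base block 44 mm (x) by 36 mm (y) by 14 mm high, with two upright cheeks above it, each 30 mm long (x) and 9 mm thick, outer faces 36 mm apart (along y), tops 47 mm above the underside. Grip across the cheeks' outer faces, along y. About 0.22 kg. It stands upright at the start on a plain grey square bench mat (310 mm, 3 mm thick) on the bench, with at least 30 mm free around it to the next object. Origin: centre of its underside, z up.
- reject_piston: Rejected piston, to be left alone: the same as the good piston (40 mm diameter, 44 mm high) but its whole top is painted red. It stands upright at the start on a plain grey square bench mat (310 mm, 3 mm thick) on the bench, with at least 30 mm free around it to the next object. Origin: centre of its underside, z up.
- reject_guide: Rejected rod guide, to be left alone: the same as the good rod guide (44 mm flange, 30 mm neck, 46 mm high) but the top of its neck and of its flange are painted red. It stands upright at the start on a plain grey square bench mat (310 mm, 3 mm thick) on the bench, with at least 30 mm free around it to the next object. Origin: centre of its underside, z up.
- pocket_blue: Fixed square pocket of blue plastic, one of four in a two-by-two block (90 mm between neighbouring centres, 16 mm gaps) in a flat grey caddy 194 mm square with a rim 16 mm above the bench. Inside 66 mm square, outside 74 mm, walls 4 mm. Origin: centre of its underside, 5 mm above the bench; inner floor 4 mm and rim 12 mm above the origin; x and y along its sides. Place for the piston.
- pocket_green: Fixed square pocket of green plastic, one of four in a two-by-two block (90 mm between neighbouring centres, 16 mm gaps) in a flat grey caddy 194 mm square with a rim 16 mm above the bench. Inside 66 mm square, outside 74 mm, walls 4 mm. Origin: centre of its underside, 5 mm above the bench; inner floor 4 mm and rim 12 mm above the origin; x and y along its sides. Place for the rod guide.
- pocket_yellow: Fixed square pocket of yellow plastic, one of four in a two-by-two block (90 mm between neighbouring centres, 16 mm gaps) in a flat grey caddy 194 mm square with a rim 16 mm above the bench. Inside 66 mm square, outside 74 mm, walls 4 mm. Origin: centre of its underside, 5 mm above the bench; inner floor 4 mm and rim 12 mm above the origin; x and y along its sides. Place for the bush.
- pocket_white: Fixed square pocket of white plastic, one of four in a two-by-two block (90 mm between neighbouring centres, 16 mm gaps) in a flat grey caddy 194 mm square with a rim 16 mm above the bench. Inside 66 mm square, outside 74 mm, walls 4 mm. Origin: centre of its underside, 5 mm above the bench; inner floor 4 mm and rim 12 mm above the origin; x and y along its sides. Place for the fork.

How it is judged:
By the outcome, as a careful person would: the job done as asked, in the order asked, and still so for the second after the job is handed in, with the robot touching nothing.
It also fails if it takes over 99 s, if anything falls off the work surface, if the arm or the gripper's body presses on something with over 40 N, if the wrist force passes 120 N, or if a joint passes its speed limit or range.

## Working session

There is one attempt and no reset: what is moved stays moved. The work goes in short steps, Python scripts to look and compute and a tool call to move; the robot and the scene stay as the last step left them, time stands still between calls to the robot, and variables do not carry over. Pictures are saved under pics/ and viewed, at most 14 in all, crops included, and the job is handed in when it is done.

Besides the shell and the picture viewer there is one more tool, called after "Emit:" as a command line: name --argument value ..., lists and objects as JSON in quotes. move_arm: Moves the arm, as the interface text tells. Its arguments: {"type":"object","properties":{"commands":{"type":"array"},"newtons":{"type":"number"}},"required":["commands"]}

```bash
ls; mkdir -p pics; python3 - <<'E'
from station import status, eyes, ctrl
import cv2
s=status.read_state(); print(s)
for n in("top","scene","wrist"):
    im=eyes.snapshot(n); cv2.imwrite(f"pics/{n}0.png",im[:,:,::-1]); print(n,eyes.calibration(n))
E
```

```text
pics
{'time': 0.0, 'joint_positions': array([ 1.46457505e+00,  3.85567552e-01,  6.60532506e-03, -5.65057735e-04,
       -1.19398942e+00, -2.58593946e-01]), 'dq': array([ 0.00030773, -0.00066824, -0.00080943, -0.00098195, -0.0010403 ,
        0.00133505]), 'tau': array([ 1.63079236e-03, -3.90667176e+01,  1.87400079e+01,  4.21957567e+00,
        1.09988110e-02, -1.77653769e-04]), 'tool_pos': array([0.22287381, 0.58368243, 0.4036347 ]), 'orientation': array([ 9.83390289e-01, -1.81500162e-01, -1.79810399e-04,  1.09452042e-03]), 'force': array([-0.49416348,  0.02601452, -0.41699422]), 'torque': array([-0.01013468, -0.02845391, -0.03239382]), 'finger_force': 0.0, 'width': 0.08741361459643045}
top {'mtx': array([[366.68116561,   0.        , 321.37397489],
       [  0.        , 366.68116561, 194.64277799],
       [  0.        ,   0.        ,   1.        ]]), 'world_from_camera': array([[-0.02322713, -0.98235542,  0.18557566,  0.40212086],
       [-0.99972605,  0.02228759, -0.00714762,  0.01612632],
       [ 0.00288547, -0.18569084, -0.98260398,  0.71366642],
       [ 0.        ,  0.        ,
[... 296 characters left out ...]
2953,  0.52069159, -0.61885696,  0.56808719],
       [ 0.00270956, -0.7664502 , -0.64229802,  0.61727235],
       [ 0.        ,  0.        ,  0.        ,  1.        ]])}
wrist {'mtx': array([[320.52446167,   0.        , 315.95684636],
       [  0.        , 320.52446167, 200.06227206],
       [  0.        ,   0.        ,   1.        ]]), 'tool_from_camera': array([[-7.36809306e-04, -9.61790257e-01, -2.73786336e-01,
         7.42737350e-02],
       [ 9.99999708e-01, -7.63595356e-04, -8.73132364e-06,
         8.66302382e-04],
       [-2.00664273e-04, -2.73786263e-01,  9.61790540e-01,
         1.79251348e-02],
       [ 0.00000000e+00,  0.00000000e+00,  0.00000000e+00,
         1.00000000e+00]])}
```

View pics/top0.png

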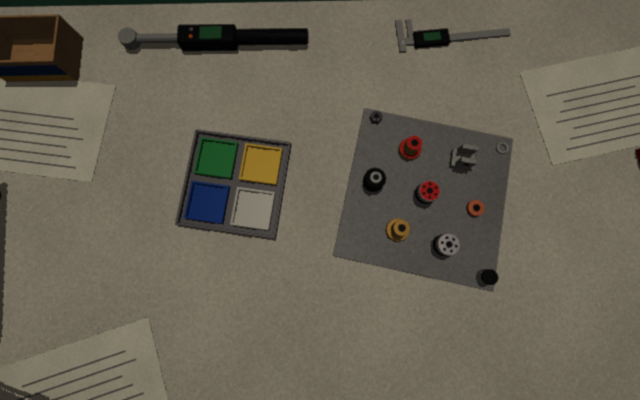

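View pics/scene0.png

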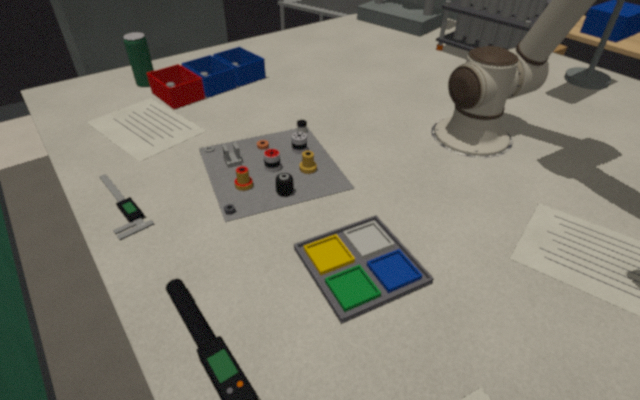

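The top view shows, on the mat: piston (447,245), good guide (398,229), bush (374,180) and fork (465,156). The red rejects are at (411,147) and (429,190). The caddy is on the left, with green (217,158), yellow (261,164), blue (207,203) and white (253,208). The scene view agrees with this.

```bash
cat > h.py <<'E'
from station import status, eyes
import numpy as np, cv2
from scipy.spatial.transform import Rotation as R
def cam(name,s=None):
    c=eyes.calibration(name)
    if name!="wrist": return c["mtx"],c["world_from_camera"]
    s=s or status.read_state(); T=np.eye(4); T[:3,:3]=R.from_quat(s["orientation"]).as_matrix(); T[:3,3]=s["tool_pos"]
    return c["mtx"],T@c["tool_from_camera"]
def ray(p,z,K,T):
    p=np.atleast_2d(np.float64(p)); d=np.c_[p,np.ones(len(p))]@np.linalg.inv(K).T@T[:3,:3].T
    o=T[:3,3]; return (o+d*((z-o[2])/d[:,2])[:,None])[:,:2]
def proj(P,K,T):
    q=(np.asarray(P)-T[:3,3])@T[:3,:3]@K.T; return q[:2]/q[2]
def go(xy,z=None,yaw=None):
    "rows (mm, rad) from the measured pose to TCP xy,z; yaw=world angle of tool y"
    s=status.read_state(); M=R.from_quat(s["orientation"]).as_matrix()
    d=np.r_[xy,s["tool_pos"][2] if z is None else z]-s["tool_pos"]; out=list(np.round(M.T@d*1000,1))
    if yaw is not None:
        cur=np.arctan2(M[1,1],M[0,1]); r=(cur-yaw+np.pi/2)%np.pi-np.pi/2; out.append(round(r,3))
    return out
E
python3 - <<'E'
from h import *
K,T=cam("top")
for n,p,z in [("pis",(447,242),.047),("guide",(401,228),.049),("bush",(374,174),.049),("fork",(465,150),.05),("rg",(413,141),.049),("rp",(430,186),.047),("mat",(423,199),.003)]: print(n,ray(p,z,K,T))
hsv=cv2.cvtColor(eyes.snapshot("top"),cv2.COLOR_RGB2HSV)
for n,lo,hi in [("blue",(105,100,40),(130,255,255)),("green",(50,100,40),(85,255,255)),("yellow",(18,130,90),(30,255,255)),("white",(0,0,140),(179,60,255))]:
    m=cv2.inRange(hsv,lo,hi); m[:, :175]=0; m[:,295:]=0; m[:130]=0; m[245:]=0
    c=max(cv2.findContours(m,0,2)[0],key=cv2.contourArea); r=cv2.minAreaRect(c)
    b=ray(cv2.boxPoints(r),.017,K,T); e=b[1]-b[0]
    print(n,r,ray(r[0],.017,K,T),[np.linalg.norm(b[i]-b[i-1]) for i in(1,2)],np.degrees(np.arctan2(e[1],e[0])))
print(go((.36,-.17),.405))
E
```

```text
pis [[ 0.4357631  -0.21377218]]
guide [[ 0.46278461 -0.13173892]]
bush [[ 0.5646014  -0.08776138]]
fork [[ 0.60704715 -0.2617289 ]]
rg [[ 0.62732707 -0.16503591]]
rp [[ 0.53980236 -0.1911183 ]]
mat [[ 0.52306647 -0.18895197]]
blue ((206.28846740722656, 201.5576934814453), (38.83099365234375, 40.20380783081055), 11.309932708740234) [[0.52517621 0.23284839]] [np.float64(0.07789641621296485), np.float64(0.07634667835322512)] -8.668438203494246
green ((215.2115478515625, 157.4423065185547), (37.45817947387695, 38.438758850097656), 11.309932708740234) [[0.61298557 0.21837639]] [np.float64(0.07797694628605784), np.float64(0.07536147086385328)] -8.691281117607017
yellow ((259.989990234375, 163.07000732421875), (38.466609954833984, 36.910980224609375), 8.13010311126709) [[0.59953683 0.13015457]] [np.float64(0.0748276780368508), np.float64(0.07665640952836682)] -6.876529739818048Traceback (most recent call last):
  File "<stdin>", line 7, in <module>
ValueError: max() iterable argument is empty
```

View pics/wrist0.png

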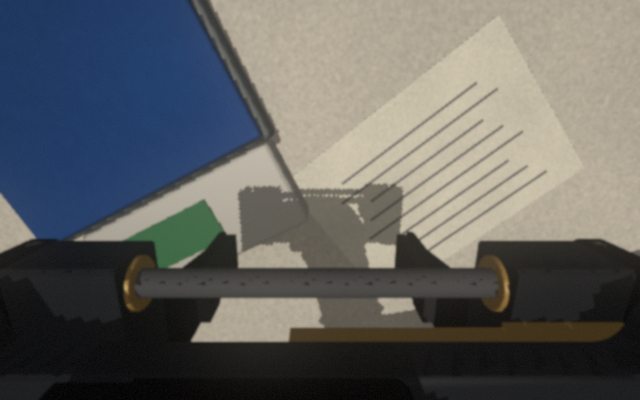

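```bash
python3 - <<'E'
from h import *
print(go((.44,.22),.405),go((.49,-.18),.405))
E
```

```text
[np.float64(332.6), np.float64(262.4), np.float64(-0.5)] [np.float64(522.1), np.float64(618.2), np.float64(-0.0)]
```

The wrist view shows the camera looking past the fingers. Only rows above about 230 are clear, with image up along tool +x. I'll move over the mat with tool x along world x.

Emit:
move_arm --commands '[[[333, 262, 0, -0.365, -0.1], [333, 262, 0, -0.365, 0.3], [333, 262, 0, -0.365, 0.3], [333, 262, 0, -0.365, 0.3], [333, 262, 0, -0.365, 0.3], [333, 262, 0, -0.365, 0.3], [333, 262, 0, -0.365, 0.3], [499, 627, -15, -0.365, 0.3], [499, 627, -15, -0.365, 0.3], [499, 627, -15, -0.365, 0.3]]]' --newtons 25

```text
time: 1.45
tool_pos: [0.4519, 0.0314, 0.4119]
orientation: [1.0, 0.0, 0.0, -0.0]
force: [1.4, -0.6, -0.5]
width: 0.0567
finger_force: 0.0
```

```bash
python3 - <<'E'
from h import *
print(status.read_state()); print(go((.465,-.18),.42,-np.pi/2))
E
```

```text
{'time': 1.45, 'joint_positions': array([ 4.29864761e-01,  8.13344177e-02, -3.79158847e-01,  6.08364378e-05,
       -1.10992428e+00,  1.14161404e+00]), 'dq': array([-1.06440196e+00, -7.86532043e-02, -3.82282235e-02,  1.03677619e-03,
       -3.45493456e-02,  1.05397983e+00]), 'tau': array([  4.51315552, -23.42328608,  17.45749891,   3.7872988 ,
        -0.02702255,  -0.71022788]), 'tool_pos': array([0.45185097, 0.03135365, 0.41193554]), 'orientation': array([ 9.99999919e-01,  3.54757806e-04,  1.83535763e-04, -5.40981519e-05]), 'force': array([ 1.36439314, -0.61182037, -0.4863981 ]), 'torque': array([-0.03386533, -0.14635533, -0.0487318 ]), 'finger_force': 0.0, 'width': 0.05674627550331657}
[np.float64(13.0), np.float64(211.4), np.float64(-8.1), np.float64(0.001)]
```

Emit:
move_arm --commands '[[[13, 211, -8, 0, 0.3], [13, 211, -8, 0, 0.3], [13, 211, -8, 0, 0.3], [13, 211, -8, 0, 0.3], [13, 211, -8, 0, 0.3], [13, 211, -8, 0, 0.3]]]'

```text
time: 2.2
tool_pos: [0.4651, -0.1773, 0.4196]
orientation: [1.0, 0.0, -0.0, -0.0]
force: [0.1, 0.1, 0.3]
width: 0.0566
finger_force: 0.0
```

```bash
python3 - <<'E'
from h import *
s=status.read_state(); print(s["tool_pos"],abs(s["dq"]).max())
im=eyes.snapshot("wrist"); cv2.imwrite("pics/w1.png",im[:,:,::-1])
E
```

```text
[ 0.4650642  -0.17732563  0.41956737] 0.019018054640828216
```

View pics/w1.png

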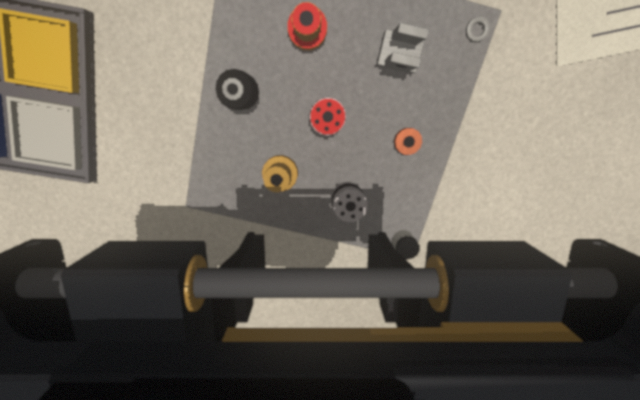

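The wrist view shows piston (350,205) with a bare top, good guide (277,180), bush sleeve (232,89) and fork cheeks near (409,33) and (404,58). Red guide is at (307,19), red piston at (327,117). I'll enlarge the four for accurate centres.

```bash
python3 - <<'E'
from h import *
im=cv2.imread("pics/w1.png")
c=[cv2.resize(im[y:y+60,x:x+60],(400,300),interpolation=2) if 0 else cv2.resize(im[y:y+50,x:x+66],None,fx=6,fy=6,interpolation=2) for x,y in [(317,180),(247,155),(199,65),(372,20)]]
cv2.imwrite("pics/m1.png",np.vstack([np.hstack(c[:2]),np.hstack(c[2:])]))
E
```

```text
(no output)
```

View pics/m1.png

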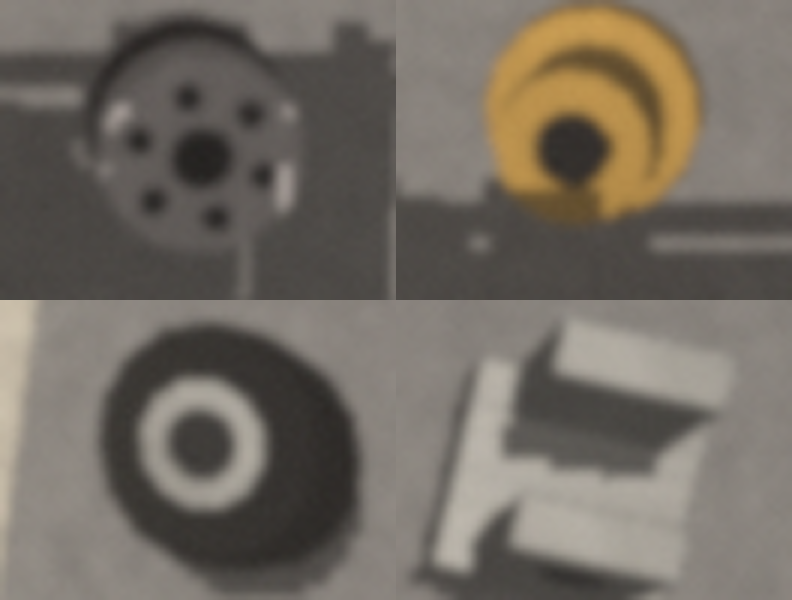

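Crop centres in full-image pixels: piston (350.3,205.8), guide (275.9,179.4), bush (232.3,88.4), fork cheek tops (409.4,44.7), with the fork's long axis tilted along (165,35) in the crop.

```bash
python3 - <<'E'
from h import *
K,T=cam("wrist")
for n,p,z in [("pis",(350.3,205.8),.047),("guide",(275.9,179.4),.049),("bush",(232.3,88.4),.049),("fork",(409.4,44.7),.05),("yel",(39,51),.017),("whi",(43,133),.011)]: print(n,ray(p,z,K,T).round(4))
f=ray([(395.6,41.8),(423.1,47.6)],.05,K,T); d=f[1]-f[0]; print(np.degrees(np.arctan2(d[1],d[0])),np.linalg.norm(d))
print(go((.436,-.213),.25))
P=ray((350.3,205.8),.047,K,T)[0]; print(go(P,.2), status.read_state()["joint_positions"])
E
```

```text
pis [[ 0.4312 -0.2172]]
guide [[ 0.4628 -0.1324]]
bush [[ 0.5595 -0.0903]]
fork [[ 0.6009 -0.2711]]
yel [[0.6002 0.128 ]]
whi [[0.5111 0.1493]]
-100.72589437744533 0.028491805449693784
[np.float64(-29.2), np.float64(36.0), np.float64(169.7)]
[np.float64(-33.9), np.float64(40.2), np.float64(219.7)] [-3.67401670e-02  1.55405994e-01 -2.71641369e-01 -2.26719916e-04
 -1.14390640e+00  1.60879850e+00]
```

Emit:
move_arm --commands '[[[-34, 40, 100, 0, 0.3], [-34, 40, 160, 0, 0.3], [-34, 40, 160, 0, 0.3], [-34, 40, 190, 0, 0.3], [-34, 40, 210, 0, 0.3], [-34, 40, 220, 0, 0.3], [-34, 40, 220, 0, 0.3], [-34, 40, 220, 0, -0.2], [-34, 40, 220, 0, -0.2], [-34, 40, 220, 0, -0.2]]]' --newtons 25

```text
time: 3.5
tool_pos: [0.4314, -0.2177, 0.2005]
orientation: [1.0, 0.0, 0.001, 0.0]
force: [0.5, 1.6, 3.5]
width: 0.0397
finger_force: 25.0
```

```bash
python3 - <<'E'
from h import *
s=status.read_state(); print(s["tool_pos"],s["force"],s["width"],s["finger_force"]); print("lift",go(s["tool_pos"][:2],.3),"blue",go((.5245,.2325),.3),"caddy angle")
cv2.imwrite("pics/w2.png",eyes.snapshot("wrist")[:,:,::-1])
E
```

```text
[ 0.43144544 -0.21770338  0.20050027] [0.48776062 1.58216007 3.50716535] 0.039683705383191964 25.00003097578883
lift [np.float64(0.2), np.float64(0.0), np.float64(-99.5)] blue [np.float64(93.3), np.float64(-450.2), np.float64(-99.4)] caddy angle
```

Piston gripped at 39.7 mm. I'll lift it and carry it over the blue pocket.

Emit:
move_arm --commands '[[[0, 0, -30, 0, -0.2], [0, 0, -80, 0, -0.2], [0, 0, -100, 0, -0.2], [93, -450, -100, 0, -0.2], [93, -450, -100, 0, -0.2], [93, -450, -100, 0, -0.2], [93, -450, -100, 0, -0.2], [93, -450, -100, 0, -0.2], [93, -450, -100, 0, -0.2], [93, -450, -100, 0, -0.2]]]'

```text
time: 4.8
tool_pos: [0.5195, 0.2126, 0.2995]
orientation: [1.0, 0.0, -0.0, 0.0]
force: [1.3, -0.3, -0.9]
width: 0.0391
finger_force: 25.0
```

```bash
python3 - <<'E'
from h import *
s=status.read_state(); print(s["tool_pos"],s["force"],s["width"],s["finger_force"]); print("blue",go((.5247,.2328),.208))
E
```

```text
[0.51950344 0.2126043  0.29953724] [ 1.33653047 -0.34190681 -0.89815662] 0.03910949657844574 24.998443205840886
blue [np.float64(5.3), np.float64(-20.2), np.float64(91.5)]
```

Emit:
move_arm --commands '[[[5, -20, 20, 0, -0.2], [5, -20, 50, 0, -0.2], [5, -20, 60, 0, -0.2], [5, -20, 60, 0, -0.2]]]'

```text
time: 5.3
tool_pos: [0.5246, 0.2303, 0.2392]
orientation: [1.0, -0.0, -0.001, 0.001]
force: [0.4, 0.0, -1.4]
width: 0.0394
finger_force: 25.0
```

```bash
python3 - <<'E'
from h import *
s=status.read_state(); print(s["tool_pos"],s["force"]); print("blue",go((.5247,.2328),.2065))
a=eyes.snapshot("wrist")[:,:,::-1][0:300]; b=cv2.resize(eyes.snapshot("top")[125:250,160:320,::-1],None,fx=2.4,fy=2.4)
cv2.imwrite("pics/w3.png",np.vstack([a,np.pad(b,((0,0),(0,640-b.shape[1]),(0,0)))]))
E
```

```text
[0.52460312 0.23031909 0.23924463] [ 0.35589364  0.04159961 -1.38749117]
blue [np.float64(0.1), np.float64(-2.5), np.float64(32.7)]
```

View pics/w3.png

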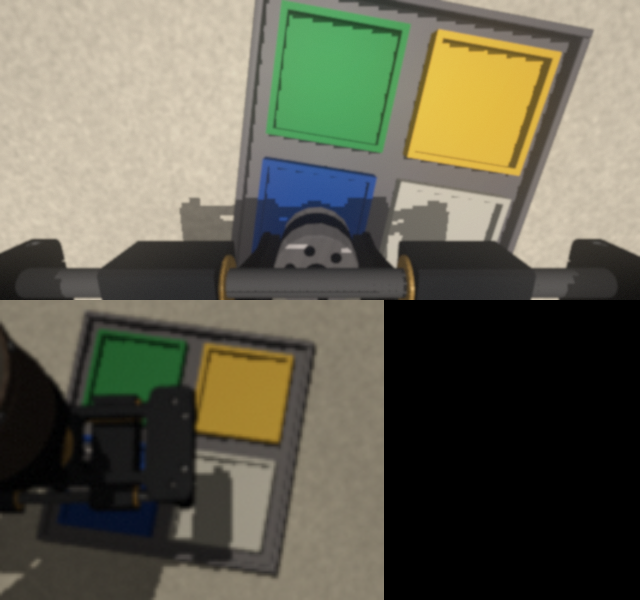

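The wrist view shows the piston over blue, with green (282,2)-(408,24)-(383,152)-(268,133) and yellow (437,30)-(560,50)-(520,175)-(407,158) in clear view. I'll check the caddy's position from these corners.

```bash
python3 - <<'E'
from h import *
K,T=cam("wrist")
for q in ([(282,2),(408,24),(383,152),(268,133)],[(437,30),(560,50),(520,175),(407,158)],[(265,158),(376,177)]):
    r=ray(q,.017,K,T); print(r.mean(0).round(4),np.linalg.norm(r[1]-r[0]),np.degrees(np.arctan2(*(r[0]-r[1])[::-1])))
E
```

```text
[0.6155 0.2185] 0.0733717962203622 81.1202336406179
[0.6007 0.1287] 0.07432965377994877 81.70347629512469
[0.5628 0.227 ] 0.07318465701602592 80.1610997522609
```

Emit:
move_arm --commands '[[[1, -1, 15, 0, -0.2], [1, -1, 25, 0, -0.2], [1, -1, 30, 0, -0.2], [1, -1, 31, 0, -0.2], [1, -1, 32, 0, -0.2], [1, -1, 32, 0, -0.2]]]'

```text
time: 6.15
tool_pos: [0.5257, 0.2318, 0.208]
orientation: [1.0, 0.0, 0.0, -0.0]
force: [0.7, -1.3, -0.5]
width: 0.0395
finger_force: 25.0
```

Emit:
move_arm --commands '[[[0, 0, 1, 0, -0.2], [0, 0, 1, 0, -0.2], [0, 0, 2, 0, -0.2], [0, 0, 2, 0, -0.2]]]'

```text
time: 6.65
tool_pos: [0.5257, 0.2318, 0.2065]
orientation: [1.0, 0.0, 0.0, -0.0]
force: [-1.8, -1.5, 4.6]
width: 0.0392
finger_force: 25.0
```

Contact at 4.6 N, so the piston is seated. I'll open, lift and head for the guide.

Emit:
move_arm --commands '[[[0, 0, 2, 0, 0.0], [0, 0, 2, 0, 0.3], [0, 0, 2, 0, 0.3], [0, 0, -30, 0, 0.3], [0, 0, -80, 0, 0.3], [-63, 364, -100, 0, 0.3], [-63, 364, -100, 0, 0.3], [-63, 364, -100, 0, 0.3], [-63, 364, -100, 0, 0.3], [-63, 364, -100, 0, 0.3]]]'

```text
time: 7.9
tool_pos: [0.472, -0.0775, 0.303]
orientation: [1.0, 0.0, 0.0, 0.0]
force: [0.7, 0.3, 0.3]
width: 0.0568
finger_force: 0.0
```

```bash
python3 - <<'E'
from h import *
s=status.read_state(); print(s["tool_pos"],s["force"],s["width"]); print("guide",go((.4628,-.1324),.202))
E
```

```text
[ 0.47196977 -0.07748767  0.3030086 ] [0.74215843 0.25986857 0.27826076] 0.05675426476222635
guide [np.float64(-9.3), np.float64(54.9), np.float64(101.0)]
```

Emit:
move_arm --commands '[[[-9, 55, 30, 0, 0.3], [-9, 55, 30, 0, 0.3], [-9, 55, 60, 0, 0.3], [-9, 55, 85, 0, 0.3], [-9, 55, 100, 0, 0.3], [-9, 55, 101, 0, 0.3], [-9, 55, 101, 0, -0.4], [-9, 55, 101, 0, -0.4], [-9, 55, 101, 0, -0.4], [-9, 55, 101, 0, -0.4]]]'

```text
time: 9.15
tool_pos: [0.4637, -0.1308, 0.2022]
orientation: [1.0, 0.0, 0.001, 0.0]
force: [-0.2, -0.5, 2.3]
width: 0.0291
finger_force: 25.0
```

```bash
python3 - <<'E'
from h import *
s=status.read_state(); print(s["tool_pos"],s["force"],s["width"],s["finger_force"]); print("green",go((.6147,.2190),.3))
E
```

```text
[ 0.46370323 -0.13080694  0.20217924] [-0.20676244 -0.5252223   2.33446353] 0.02906707650731698 25.000340645201504
green [np.float64(151.2), np.float64(-349.7), np.float64(-97.7)]
```

Emit:
move_arm --commands '[[[0, 0, -30, 0, -0.4], [0, 0, -80, 0, -0.4], [0, 0, -98, 0, -0.4], [151, -350, -98, 0, -0.4], [151, -350, -98, 0, -0.4], [151, -350, -98, 0, -0.4], [151, -350, -98, 0, -0.4], [151, -350, -98, 0, -0.4], [151, -350, -98, 0, -0.4], [151, -350, -98, 0, -0.4]]]'

```text
time: 10.4
tool_pos: [0.6152, 0.223, 0.2984]
orientation: [1.0, 0.002, -0.0, -0.0]
force: [0.1, -0.6, -2.1]
width: 0.0292
finger_force: 25.0
```

```bash
python3 - <<'E'
from h import *
s=status.read_state(); print(s["tool_pos"],s["force"],s["width"]); print("green",go((.6147,.219),.2082))
E
```

```text
[0.61520736 0.22296904 0.29835658] [ 0.07763527 -0.55650041 -2.13282395] 0.02915098909451721
green [np.float64(-0.5), np.float64(4.0), np.float64(90.2)]
```

Emit:
move_arm --commands '[[[0, 0, 40, 0, -0.4], [0, 0, 70, 0, -0.4], [0, 0, 80, 0, -0.4], [0, 0, 85, 0, -0.4], [0, 0, 87, 0, -0.4], [0, 0, 88, 0, -0.4], [0, 0, 88, 0, -0.4]]]'

```text
time: 11.28
tool_pos: [0.6146, 0.2194, 0.2124]
orientation: [1.0, 0.0, 0.001, -0.0]
force: [0.3, 0.8, -1.2]
width: 0.0291
finger_force: 25.0
```

Emit:
move_arm --commands '[[[0, 0, 2, 0, -0.4], [0, 0, 3, 0, -0.4], [0, 0, 3.5, 0, -0.4], [0, 0, 4, 0, -0.4], [0, 0, 4.5, 0, -0.4], [0, 0, 4.5, 0, -0.4]]]'

```text
time: 12.02
tool_pos: [0.6144, 0.2193, 0.2082]
orientation: [1.0, 0.0, 0.0, 0.0]
force: [-3.2, 0.1, 5.4]
width: 0.0291
finger_force: 25.0
```

Guide seated (5.4 N). I'll release it and go to the bush.

Emit:
move_arm --commands '[[[0, 0, 4.5, 0, -0.1], [0, 0, 4.5, 0, 0.3], [0, 0, 4.5, 0, 0.3], [0, 0, -30, 0, 0.3], [0, 0, -80, 0, 0.3], [-55, 310, -90, 0, 0.3], [-55, 310, -90, 0, 0.3], [-55, 310, -90, 0, 0.3], [-55, 310, -90, 0, 0.3], [-55, 310, -90, 0, 0.3]]]'

```text
time: 13.28
tool_pos: [0.5596, -0.0901, 0.2973]
orientation: [1.0, 0.0, 0.001, 0.0]
force: [-0.0, -0.6, 0.2]
width: 0.0563
finger_force: 0.0
```

```bash
python3 - <<'E'
from h import *
s=status.read_state(); print(s["tool_pos"],s["force"],s["width"]); print("bush",go((.5600,-.0900),.200))
E
```

```text
[ 0.55963579 -0.09008125  0.29733102] [-0.00359971 -0.60847435  0.17703942] 0.05633889424366399
bush [np.float64(0.2), np.float64(-0.1), np.float64(97.3)]
```

Emit:
move_arm --commands '[[[0, 0, 50, 0, 0.3], [0, 0, 80, 0, 0.3], [0, 0, 95, 0, 0.3], [0, 0, 97, 0, 0.3], [0, 0, 97, 0, 0.3], [0, 0, 97, 0, -0.2], [0, 0, 97, 0, -0.2], [0, 0, 97, 0, -0.2]]]'

```text
time: 14.28
tool_pos: [0.5603, -0.0882, 0.201]
orientation: [1.0, 0.0, 0.001, 0.0]
force: [-1.7, -1.3, 3.7]
width: 0.0414
finger_force: 25.0
```

```bash
python3 - <<'E'
from h import *
s=status.read_state(); print(s["tool_pos"],s["force"],s["width"],s["finger_force"]); print("yel",go((.6007,.1297),.3))
E
```

```text
[ 0.56026124 -0.08821449  0.20099407] [-1.70340046 -1.28977802  3.65084044] 0.041381695948712126 24.999693971467423
yel [np.float64(40.7), np.float64(-217.9), np.float64(-99.0)]
```

Emit:
move_arm --commands '[[[0, 0, -30, 0, -0.2], [0, 0, -80, 0, -0.2], [41, -219, -90, 0, -0.2], [41, -219, -90, 0, -0.2], [41, -219, -90, 0, -0.2], [41, -219, -90, 0, -0.2], [41, -219, -60, 0, -0.2], [41, -219, -40, 0, -0.2], [41, -219, -20, 0, -0.2], [41, -219, -20, 0, -0.2]]]'

```text
time: 15.52
tool_pos: [0.6, 0.1304, 0.218]
orientation: [1.0, -0.0, -0.002, 0.001]
force: [-0.4, -0.4, -1.4]
width: 0.0415
finger_force: 25.0
```

```bash
python3 - <<'E'
from h import *
s=status.read_state(); print(s["tool_pos"],s["force"],s["width"]); print("yel",go((.6007,.1297),.207))
cv2.imwrite("pics/w4.png",eyes.snapshot("wrist")[:,:,::-1])
E
```

```text
[0.60004177 0.1304385  0.21797008] [-0.40694793 -0.36831325 -1.36692762] 0.04151537456807483
yel [np.float64(0.7), np.float64(0.7), np.float64(11.0)]
```

View pics/w4.png

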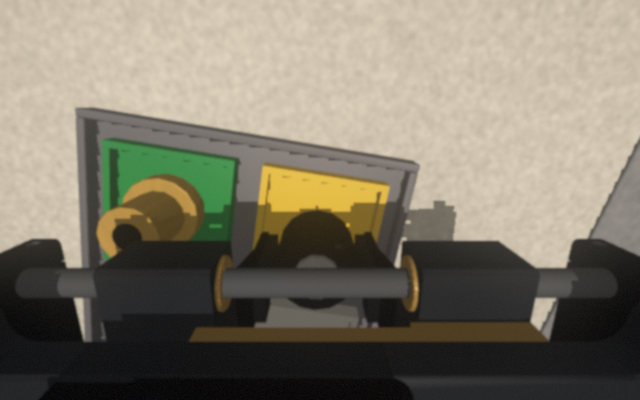

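The view shows the guide standing in green around (160,205) and the bush centred over yellow at (315,250). Lowering now.

Emit:
move_arm --commands '[[[0, 0, 5, 0, -0.2], [0, 0, 8, 0, -0.2], [0, 0, 9, 0, -0.2], [0, 0, 10, 0, -0.2], [0, 0, 11, 0, -0.2], [0, 0, 11.5, 0, -0.2], [0, 0, 11.5, 0, -0.2]]]'

```text
time: 16.45
tool_pos: [0.6009, 0.1308, 0.2085]
orientation: [1.0, 0.0, -0.0, 0.0]
force: [0.1, 0.9, -2.2]
width: 0.0411
finger_force: 25.0
```

Emit:
move_arm --commands '[[[0, 0, 1, 0, -0.2], [0, 0, 1.5, 0, -0.2], [0, 0, 2, 0, -0.2], [0, 0, 2, 0, -0.2]]]'

```text
time: 16.95
tool_pos: [0.6009, 0.1308, 0.207]
orientation: [1.0, 0.0, 0.0, 0.0]
force: [-1.8, -0.3, 3.5]
width: 0.0418
finger_force: 25.0
```

Bush seated. I'll release it, lift, and travel to the fork while rolling +1.757 to close across the cheeks.

Emit:
move_arm --commands '[[[0, 0, 2, 0, 0.0], [0, 0, 2, 0, 0.3], [0, 0, 2, 0, 0.3], [0, 0, -30, 0, 0.3], [0, 0, -80, 0, 0.3], [0, 402, -93, 1.757, 0.3], [0, 402, -93, 1.757, 0.3], [0, 402, -93, 1.757, 0.3], [0, 402, -93, 1.757, 0.3], [0, 402, -93, 1.757, 0.3]]]'

```text
time: 18.2
tool_pos: [0.6008, -0.1835, 0.2968]
orientation: [0.891, -0.454, 0.0, -0.0]
force: [0.9, -0.4, -0.3]
width: 0.0566
finger_force: 0.0
```

```bash
python3 - <<'E'
from h import *
s=status.read_state(); print(s["tool_pos"],s["force"],s["width"],s["joint_positions"][5]); print(go((.6009,-.2711),.3,np.radians(-190.7)))
E
```

```text
[ 0.60084317 -0.18353812  0.2968184 ] [ 0.90205915 -0.39800934 -0.34863132] 0.05660916910367027 0.6668621069137899
[np.float64(70.9), np.float64(51.4), np.float64(-3.2), np.float64(0.814)]
```

Emit:
move_arm --commands '[[[71, 51, -3, 0.814, 0.3], [71, 51, -3, 0.814, 0.3], [71, 51, -3, 0.814, 0.3], [71, 51, -3, 0.814, 0.3], [71, 51, -3, 0.814, 0.3], [71, 51, -3, 0.814, 0.3]]]'

```text
time: 18.95
tool_pos: [0.6019, -0.2691, 0.2995]
orientation: [-0.641, 0.768, 0.0, -0.0]
force: [0.6, -0.1, -0.3]
width: 0.0567
finger_force: 0.0
```

```bash
python3 - <<'E'
from h import *
s=status.read_state(); print(s["tool_pos"],s["force"],s["width"]); print(go((.6009,-.2711),.202,np.radians(-190.7)))
cv2.imwrite("pics/w5.png",eyes.snapshot("wrist")[:,:,::-1])
K,T=cam("wrist",s); print(proj((.6009,-.2711,.05),K,T))
E
```

```text
[ 0.6018978 -0.2690639  0.2994715] [ 0.57778535 -0.12260033 -0.2627787 ] 0.05665366813833314
[np.float64(2.2), np.float64(0.6), np.float64(97.5), np.float64(0.007)]
[315.69441099 209.75436061]
```

View pics/w5.png

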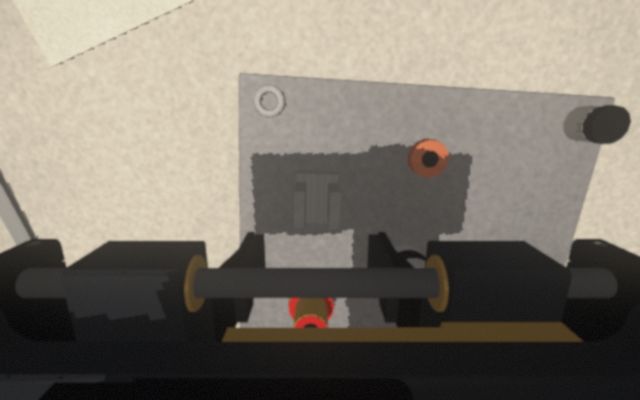

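The fork sits in the gripper's shadow at (317,203), with its cheeks vertical in the image, centred and square to the jaws. The projection gave (316,210). Descend and grip.

Emit:
move_arm --commands '[[[2, 1, 50, 0, 0.3], [2, 1, 80, 0, 0.3], [2, 1, 95, 0, 0.3], [2, 1, 97.5, 0, 0.3], [2, 1, 97.5, 0, 0.3], [2, 1, 97.5, 0, -0.3], [2, 1, 97.5, 0, -0.3], [2, 1, 97.5, 0, -0.3]]]'

```text
time: 20.0
tool_pos: [0.6007, -0.2708, 0.2028]
orientation: [-0.641, 0.768, -0.001, 0.0]
force: [-0.2, -0.8, 0.7]
width: 0.0358
finger_force: 24.9
```

```bash
python3 - <<'E'
from h import *
s=status.read_state(); print(s["tool_pos"],s["force"],s["width"],s["finger_force"]); print("whi",go((.512,.1438),.3,np.radians(-188.7)))
E
```

```text
[ 0.60072872 -0.27079955  0.20281974] [-0.2042978  -0.78790797  0.70348152] 0.035790202547363384 24.860580540262163
whi [np.float64(-391.9), np.float64(161.6), np.float64(-97.4), np.float64(-0.029)]
```

Emit:
move_arm --commands '[[[0, 0, -30, 0, -0.3], [0, 0, -80, 0, -0.3], [-392, 162, -97, -0.029, -0.3], [-392, 162, -97, -0.029, -0.3], [-392, 162, -97, -0.029, -0.3], [-392, 162, -97, -0.029, -0.3], [-392, 162, -97, -0.029, -0.3], [-392, 162, -97, -0.029, -0.3], [-392, 162, -97, -0.029, -0.3], [-392, 162, -97, -0.029, -0.3]]]'

```text
time: 21.25
tool_pos: [0.5108, 0.1469, 0.2993]
orientation: [-0.653, 0.757, 0.0, 0.0]
force: [-0.2, -0.4, -2.4]
width: 0.036
finger_force: 24.9
```

```bash
python3 - <<'E'
from h import *
s=status.read_state(); print(s["tool_pos"],s["force"],s["width"],s["finger_force"]); print("whi",go((.512,.1435),.213,np.radians(-188.7)))
E
```

```text
[0.51079022 0.14690185 0.29928324] [-0.2489957  -0.38403678 -2.43579873] 0.035992296399065885 24.86285505350679
whi [np.float64(3.3), np.float64(-1.7), np.float64(86.3), np.float64(0.005)]
```

Only settling overshoot is left; the commanded xy is on target. Lowering in steps.

Emit:
move_arm --commands '[[[0, 0, 40, 0, -0.3], [0, 0, 70, 0, -0.3], [0, 0, 80, 0, -0.3], [0, 0, 84, 0, -0.3], [0, 0, 86, 0, -0.3], [0, 0, 88, 0, -0.3], [0, 0, 89, 0, -0.3], [0, 0, 89, 0, -0.3]]]'

```text
time: 22.25
tool_pos: [0.5116, 0.144, 0.2104]
orientation: [-0.652, 0.759, -0.0, 0.0]
force: [-1.1, 0.1, -2.3]
width: 0.0359
finger_force: 24.9
```

Emit:
move_arm --commands '[[[0, 0, 1, 0, -0.3], [0, 0, 1.5, 0, -0.3], [0, 0, 2, 0, -0.3], [0, 0, 2.3, 0, -0.3], [0, 0, 2.3, 0, -0.3]]]'

```text
time: 22.88
tool_pos: [0.5115, 0.144, 0.2088]
orientation: [-0.652, 0.758, -0.0, 0.0]
force: [-2.8, -0.6, 5.3]
width: 0.036
finger_force: 24.9
```

Emit:
move_arm --commands '[[[0, 0, 2.3, 0, 0.0], [0, 0, 2.3, 0, 0.3], [0, 0, 2.3, 0, 0.3], [0, 0, -30, 0, 0.3], [0, 0, -80, 0, 0.3], [0, 0, -140, 0, 0.3], [200, 0, -190, 0, 0.3], [200, 0, -190, 0, 0.3], [200, 0, -190, 0, 0.3], [200, 0, -190, 0, 0.3]]]'

```text
time: 24.12
tool_pos: [0.4806, -0.0563, 0.399]
orientation: [-0.65, 0.76, -0.001, 0.001]
force: [-1.2, 0.1, -0.7]
width: 0.0567
finger_force: 0.0
```

```bash
python3 - <<'E'
from h import *
s=status.read_state(); print(s["tool_pos"],s["force"])
a=cv2.resize(eyes.snapshot("top")[115:255,160:360,::-1],None,fx=4,fy=4)[:,:800]; a=cv2.resize(a,(600,420)) if 0 else cv2.resize(a,(430,301))
b=cv2.resize(eyes.snapshot("scene")[90:330,180:460,::-1],None,fx=2,fy=2)[:, :]
cv2.imwrite("pics/f1.png",cv2.resize(eyes.snapshot("scene")[110:330,190:450,::-1],None,fx=2.5,fy=2.5,interpolation=2)); cv2.imwrite("pics/f2.png",cv2.resize(eyes.snapshot("top")[100:300,165:520,::-1],None,fx=2.2,fy=2.2,interpolation=2))
E
```

```text
[ 0.48057831 -0.05627933  0.39900087] [-1.16490447  0.11953072 -0.65243587]
```

View pics/f1.png

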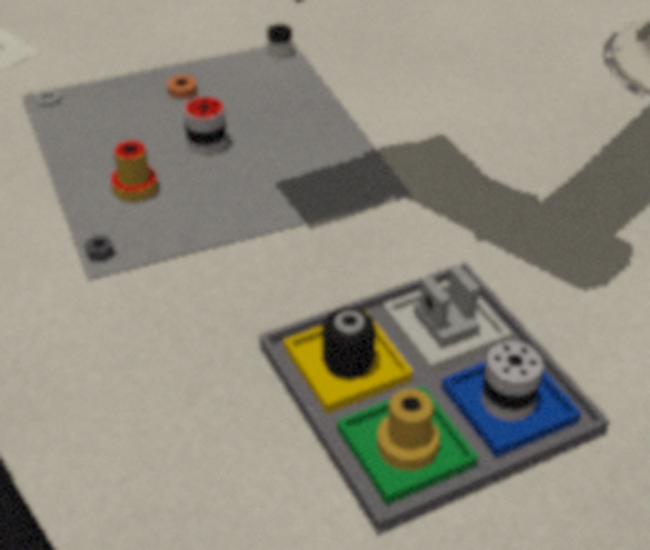

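View pics/f2.png

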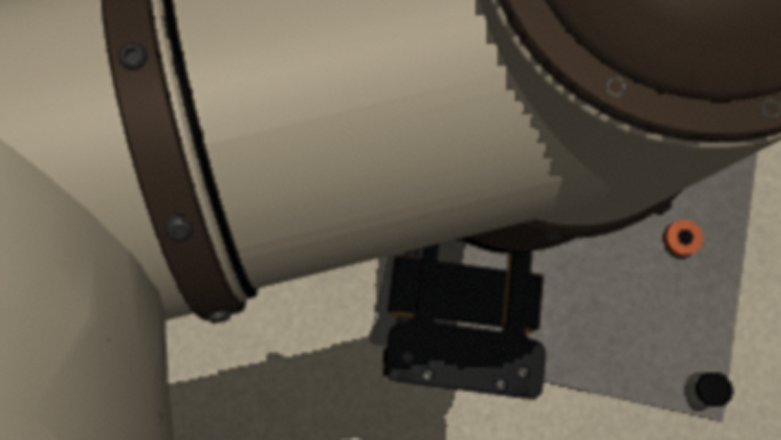

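The scene view shows all four parts upright in their pockets: bush in yellow (348,345), fork in white (448,310), guide in green (408,428) and piston in blue (513,375). Both red rejects still stand on the mat. The top view is blocked by the arm. The gripper is well clear, so I'm handing in.

```bash
python3 -c "
from station import ctrl; print(ctrl.finish_job())"
```

```text
the job is handed in; nothing more can be done
None
```

The kit is handed in at about 24 s: piston in blue, rod guide in green, bush in yellow and fork in white, each set down gently and standing upright in the last camera view, with both red rejects untouched on the mat.

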